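# Pack the resistivity-cell kit

### The job

Pack the electrode kit into the grey tray: stand the steel electrode on the blue pad, lay the steel guard ring on the green pad, stand the probe head on the white pad, and seat the collar whose lug is straight across from its slot over the keyed post, its slot over the key, down flat on the orange pad. Each part must sit upright or flat and wholly on its pad; set the parts down, do not drop them. Leave the brass ring and the collar with the lug a quarter-turn from its slot where they lie.

Things in the scene. Friction and masses are not known exactly. Their poses are not given: they have to be found in the camera images.
- electrode_center (a point): stainless electrode: upright steel cylinder 50 mm across and 36 mm tall with a dark groove round its middle, and on top a brass stub 10 mm across and 14 mm tall (50 mm in all), 0.4 to 0.65 kg. Standing on its flat foot; the point is on its axis, 25 mm above the foot, z up.
- ring_steel_center (a point): guard ring of bright steel, lying flat: 56 mm outside, 38 mm bore, 24 mm tall, about 0.2 kg. The point is at its centre, 12 mm above its underside, z up.
- ring_brass_center (a point): look-alike ring of yellow brass, the same size as the steel one (56 mm outside, 38 mm bore, 24 mm tall). Not part of the kit. The point is at its centre, 12 mm above its underside.
- probe_center (a point): probe head: upright cream cylinder 34 mm across and 34 mm tall with a red band, then a steel neck 24 mm across up to 46 mm, then a black stub 10 mm across up to 56 mm; about 0.12 kg. Standing on its wide cream end; the point is on its axis, 28 mm above the foot, z up.
- collar_ok_center (a point): the right collar: blue ring collar 24 mm tall, 56 mm outside, bore 34 mm, cut through on one side by a 20 mm wide slot, one yellow lug on its outside (16 mm wide, to 38 mm off the axis). The lug is straight across from the slot. Lying flat, 80 g; point: centre of the bore, 12 mm above its underside; x points to the slot, the lug is on -x; its sides on +y and -y are flat and free to grip.
- collar_odd_center (a point): look-alike collar: blue ring collar 24 mm tall, 56 mm outside, bore 34 mm, cut through on one side by a 20 mm wide slot, one yellow lug on its outside (16 mm wide, to 38 mm off the axis). Here the lug is a quarter-turn from the slot. Not part of the kit. Point: centre of the bore, 12 mm above its underside; x points to the slot, the lug is on +y.
- pad_blue_top (a point): blue round pad, 74 mm across, 8 mm thick, the place of the electrode. In the grey kit tray (240 x 240 mm, rim 12 mm above the bench, level with the pad); its four places stand in a square at 110 mm spacing, in any arrangement. Point: centre of the pad's flat top, z up.
- pad_green_top (a point): green round pad, 80 mm across, 8 mm thick, the place of the steel ring. In the grey kit tray (240 x 240 mm, rim 12 mm above the bench, level with the pad); its four places stand in a square at 110 mm spacing, in any arrangement. Point: centre of the pad's flat top, z up.
- pad_white_top (a point): white round pad, 58 mm across, 8 mm thick, the place of the probe head. In the grey kit tray (240 x 240 mm, rim 12 mm above the bench, level with the pad); its four places stand in a square at 110 mm spacing, in any arrangement. Point: centre of the pad's flat top, z up.
- key_post_base (a point): keyed post in the grey tray, for the right collar: orange round pad 90 mm across, 8 mm thick, its top level with the tray rim; on it a steel post 22 mm across, 26 mm tall, with on one side a steel key 8 mm thick, to 27 mm from the post axis, 20 mm tall. A yellow mark opposite the key shows where the lug lies. Point: on the post axis at the pad top, z up, x to the key.
Not all that is in view belongs to the job. Of the things that look like the part that bears pad_white_top, the smaller one is meant.

How it is judged:
By the outcome, as a careful person would: the job done as asked, in the order asked, and still so for the second after the job is handed in, with the robot touching nothing.
It also fails if it takes over 106 s, if anything falls off the work surface, if the arm or the gripper's body presses on something with over 40 N, if the wrist force passes 120 N, or if a joint passes its speed limit or range.

### The arm

A 7-joint arm with a two-finger parallel gripper is mounted at the origin on the work surface. World frame = base frame: x ahead of the robot, y to its left, z up, the work surface at z = 0. Lengths are in m, angles in rad, forces in N, time in s.
With the tool pointing down it reaches from about 0.4 to 0.9 m from the base axis. Payload 5.5 kg.
Tool frame: the origin (TCP) lies on the centre line of the jaws, within the pads' length; the fingertips stand 8 mm ahead of it and the grasp point (between the pads) lies 11 mm behind it (bot.tcp_to_tips is the z of the fingertips in the tool frame, in m); z points along the fingers, y is the line along which they close (so a half turn about z gives the same grasp; the last joint's range is limited). The gripper opens to 92 mm and grips with 3 to 60 N. Pads are 19 mm wide; open, the fingers measure 130 mm over their backs; the gripper's body (75 mm by 190 mm) begins 47 mm behind the grasp point.
Start: joints at [-0.865, 0.501, -0.427, 1.55, 0.221, 1.138, -0.21], TCP at [0.278, 0.587, 0.235] pointing down, gripper open.
Joint ranges: [-2.88, 2.88], [-0.31, 2.03], [-1.54, 1.56], [0.2, 2.42], [-1.41, 4.55], [0.19, 2.02], [-2.57, 2.57]. Speed limits (rad/s): [2.57, 2.57, 3.14, 3.14, 3.14, 3.14, 3.14].

### API

Orientations are given as a rotation vector (axis times angle).
In Python, from workcell import status, optics, finish_job, models, bot gives the robot as it stands.
- The arm moves only by the shell command python3 -m crank 'ROWS'. ROWS is JSON, a list of rows, each an object of numbers: "claw": the opening, from 0 (shut) to 1 (fully open); "dx", "dy", "dz": the shift along the tool's x, y, z in mm; "twist": the turn about the tool's z in rad. In form: [{"claw": .., "dx": .., "dy": .., "dz": .., "twist": ..}, ...]. A call has 1 to 5 rows; each row shifts and turns the commanded pose from where the row before left it, along the tool's axes as they then stand; what a row does not reach is not made up. A row lasts 1/8 s, in which the tool goes at most 62.5 mm and 10.7 degrees, less where a joint would pass 70% of its speed; a pose out of reach is approached as far as the arm can. A call with a gripper value outside its range is refused whole. The fingers move at their own pace and stop on an object; the grip force is fixed at half the most. Time passes only in rows, so rows that do not move let the fingers close. It gives the time, the measured TCP pose, the force, the opening and the grip force at its end, in the units of the state.
- status.get_obs(): the state, without advancing time (a new reading comes with each control period).
- optics.camera(name): name is "side" or "top"; returns the picture (420x560x3 uint8, red, green, blue); there is no depth.
- optics.get_calibration(name): a dict with "vertical_fov" (degrees; the focal length in pixels is half the picture's height over the tangent of half this angle, whatever the lens; pixels are square), "cx", "cy" (the principal point, pixels), "k1" (the pictures are not rectified: a ray, as slopes to the right and down, at radius r is drawn at 1 + k1 r^2 times it, then the intrinsics apply), "eye" and "orientation" of the camera in the world. Camera axes: x right, y down, z forward; pixel columns grow to the right and rows downward; lengths in m; the calibration is good to about 2 mm. A picture is of the moment at which its call begins. get_calibration takes no time and is no camera call.
- finish_job(): hands the job in; it is judged then, once.
Trained networks look in the newest picture that a camera, given by its name, has taken for a name from the list of things; names that differ only in an ending like _2 or _b are one class to them, and where a whole thing is asked for, a point or a joint stands for the part that bears it (a point fixed in the world has none). Each returns a list of dicts, best first, with "conf" (0 to 1); they miss things now and then, are a little off and sometimes report something else, mostly with a low value. They report only what shows in the picture. A call takes as long as a camera call. They do not tell look-alikes from the thing itself.
- models.trace(camera, label): "mask" (420x560 bool, what is visible of it) and "box" ([left, top, right, bottom] in pixels, round what is visible of it).
The state is a dict: "t": time; "joint_pos": joint angles; "dq": joint speeds; "joint_torque": joint torques, N m; "ee_pos": TCP position; "orientation": TCP orientation; "force": force on the tool from outside, world axes, zero at the start; "torque": the same for the moment, N m; "opening": finger opening in m; "finger_force": force on a finger pad.
Only numpy, scipy, OpenCV 4.12 (cv2) and the standard library are available. Lean on these libraries where they do the work, as an engineer would, in place of code of your own. Each camera call takes 0.05 s, during which the arm holds its last target. There are 200 camera calls.

## Working session

There is one attempt and no reset: what is moved stays moved. The work goes in short steps, Python scripts to look and compute and a shell command to move; the robot and the scene stay as the last step left them, time stands still between calls to the robot, and variables do not carry over. Pictures are saved under pics/ and viewed, at most 14 in all, crops included, and the job is handed in when it is done.

```bash
mkdir -p pics; ls; python3 - <<'E'
from workcell import status, optics, bot
import cv2
print(status.get_obs(), bot.tcp_to_tips)
for n in("top","side"):
    cv2.imwrite(f"pics/{n}0.png",optics.camera(n)[:,:,::-1]); print(optics.get_calibration(n))
E
```

```text
pics
{'t': 0.0, 'joint_pos': array([-0.86480423,  0.50180692, -0.42673731,  1.55144615,  0.22081882,
        1.13831069, -0.21033543]), 'dq': array([-0.00092003,  0.00045473,  0.00113171, -0.00018306,  0.00099553,
        0.00022013, -0.00040535]), 'joint_torque': array([-6.13526609e-04, -5.66608679e+01, -5.81642836e+00, -2.79117340e+01,
       -6.86260499e-02,  3.07034841e-02,  2.09796622e-04]), 'ee_pos': array([0.2782867 , 0.58665888, 0.23370085]), 'orientation': array([-6.89804444e-01, -3.06448156e+00,  2.93401872e-03]), 'force': array([ 0.28256325, -0.24412131,  0.45244092]), 'torque': array([ 0.05401278, -0.02632392,  0.01851985]), 'finger_force': 0.0, 'opening': 0.09205498445395814} 0.008
{'vertical_fov': 46.578898368878455, 'cx': 276.5607624290009, 'cy': 209.1111326679494, 'k1': -0.07430550439371325, 'eye': array([0.35075048, 0.03012066, 1.04461741]), 'orientation': array([-2.15118524,  2.09305139, -0.19725036])}
{'vertical_fov': 48.92784611713533, 'cx': 284.75713502116105, 'cy': 209.84252040724584, 'k1': -0.09698146606948602, 'eye': array([ 0.14880608, -0.75147161,  0.92651378]), 'orientation': array([-2.29973071,  0.51527391, -0.21817864])}
```

View pics/top0.png

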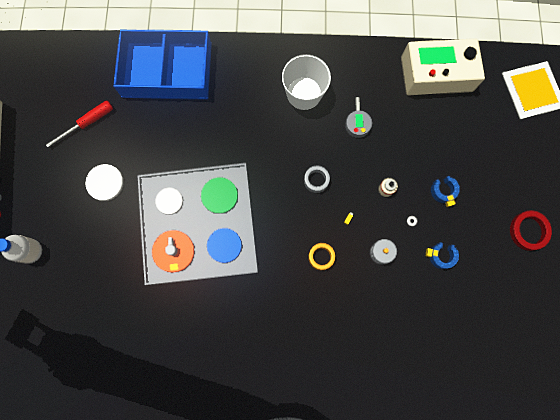

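View pics/side0.png

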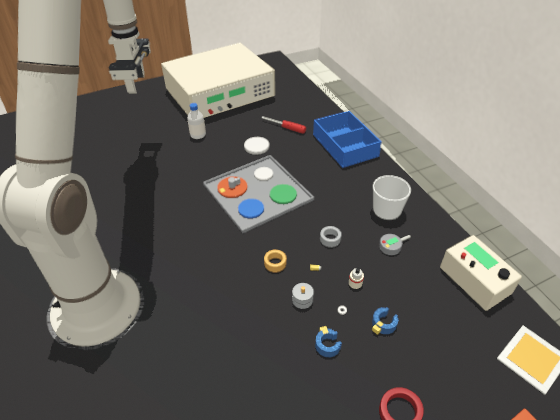

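```bash
cat > h.py <<'E'
import numpy as np, cv2
from workcell import optics, models, status
from scipy.spatial.transform import Rotation as R
from scipy.optimize import least_squares
def cal(n):
    c=optics.get_calibration(n); c["f"]=210/np.tan(np.radians(c["vertical_fov"]/2)); c["R"]=R.from_rotvec(c["orientation"]).as_matrix(); return c
C={n:cal(n) for n in("top","side")}
def proj(n,P):
    c=C[n]; q=(np.atleast_2d(P)-c["eye"])@c["R"]; s=q[:,:2]/q[:,2:]
    s=s*(1+c["k1"]*(s**2).sum(1,keepdims=True)); return s*c["f"]+[c["cx"],c["cy"]]
def ray(n,uv,z):
    c=C[n]; d=(np.atleast_2d(uv)-[c["cx"],c["cy"]])/c["f"]; s=d.copy()
    for _ in range(20): s=d/(1+c["k1"]*(s**2).sum(1,keepdims=True))
    v=np.c_[s,np.ones(len(s))]@c["R"].T; return c["eye"]+v*((z-c["eye"][2])/v[:,2])[:,None]
T=np.linspace(0,2*np.pi,72)
def shape(cyl): # (r,z) circles
    return np.vstack([np.c_[r*np.cos(T),r*np.sin(T),np.full(72,z)] for r,z in cyl])
def box(n,S):
    p=proj(n,S); return np.r_[p.min(0),p.max(0)]
def fit(boxes,cyl,x0):
    S=shape(cyl)
    f=lambda q:np.concatenate([box(n,S+[q[0],q[1],0])-b for n,b in boxes.items()])
    s=least_squares(f,x0,loss="soft_l1"); return s.x,np.abs(s.fun).max()
SH={"electrode_center":[(.025,0),(.025,.036),(.005,.05)],"ring_steel_center":[(.028,0),(.028,.024)],"ring_brass_center":[(.028,0),(.028,.024)],
"probe_center":[(.017,0),(.017,.034),(.012,.046),(.005,.056)],"pad_blue_top":[(.037,.012)],"pad_green_top":[(.04,.012)],"pad_white_top":[(.029,.012)],"key_post_base":[(.045,.012)]}
E
python3 - <<'E'
from h import *
ims={n:optics.camera(n) for n in C}
for k in list(SH)+["collar_ok_center"]:
    for n in C:
        for d in models.trace(n,k)[:4]:
            b=np.array(d["box"],float); m=d["mask"]; r=ray(n,[[(b[0]+b[2])/2,(b[1]+b[3])/2]],.012)[0]
            g=""
            if k in SH: q,e=fit({n:b},SH[k],r[:2]); g=f"fit {q.round(4)} err {e:.1f}"
            print(k,n,round(d["conf"],2),b.astype(int),g or r.round(3))
t=ims["top"][:,:,::-1]
a=cv2.resize(t[160:280,300:470],None,fx=3,fy=3,interpolation=2); b=cv2.resize(t[180:280,140:250],None,fx=2.5,fy=2.5,interpolation=2)
o=np.zeros((360,800,3),np.uint8); o[:,:510]=a; o[:250,515:790]=b; cv2.imwrite("pics/c1.png",o)
E
```

```text
electrode_center top 0.71 [368 240 398 262] fit [ 0.46   -0.1935] err 1.4
electrode_center top 0.52 [431 174 461 208] fit [ 0.5944 -0.3332] err 3.8
electrode_center side 0.58 [288 283 314 307] fit [ 0.4573 -0.1931] err 2.3
ring_steel_center top 0.72 [304 164 329 191] fit [ 0.6182 -0.0519] err 0.7
ring_steel_center side 0.56 [318 225 340 246] fit [ 0.6137 -0.05  ] err 0.2
ring_steel_center side 0.48 [269 183 294 204] fit [0.569  0.1554] err 3.0
ring_brass_center top 0.77 [308 242 337 274] fit [ 0.4428 -0.0664] err 2.2
ring_brass_center top 0.4 [209 229 242 261] fit [0.4635 0.1406] err 2.8
ring_brass_center side 0.65 [263 252 286 270] fit [ 0.446  -0.0663] err 2.4
ring_brass_center side 0.32 [314 327 342 356] fit [ 0.4581 -0.3255] err 0.6
probe_center top 0.59 [378 177 396 195] fit [ 0.6015 -0.2039] err 0.5
probe_center side 0.81 [348 267 364 291] fit [ 0.5999 -0.2099] err 1.4
pad_blue_top top 0.71 [208 230 240 261] fit [0.4641 0.1435] err 1.7
pad_blue_top side 0.77 [236 197 260 217] fit [0.4589 0.1448] err 1.1
pad_green_top top 0.77 [200 179 240 215] fit [0.5693 0.1573] err 1.4
pad_green_top top 0.69 [427 238 459 271] fit [ 0.4564 -0.3248] err 2.4
pad_green_top side 0.88 [269 183 295 205] fit [0.5698 0.1526] err 1.8
pad_white_top top 0.67 [159 186 180 214] fit [0.5586 0.2662] err 2.6
pad_white_top top 0.6 [ 86 165 121 202] fit [0.5876 0.4133] err 7.5
pad_white_top side 0.84 [243 138 268 155] fit [0.5862 0.3953] err 4.2
pad_white_top side 0.76 [253 168 273 182] fit [0.5549 0.2566] err 0.9
key_post_base top 0.72 [150 233 195 270] fit [0.4493 0.2529] err 2.8
key_post_base top 0.64 [301 162 331 191] fit [ 0.6263 -0.0503] err 8.4
key_post_base side 0.96 [215 177 248 201] fit [0.4429 0.2343] err 2.7
collar_ok_center top 0.61 [431 173 462 207] [ 0.598 -0.337  0.012]
collar_ok_center side 0.81 [370 306 398 333] [ 0.601 -0.332  0.012]
```

View pics/c1.png

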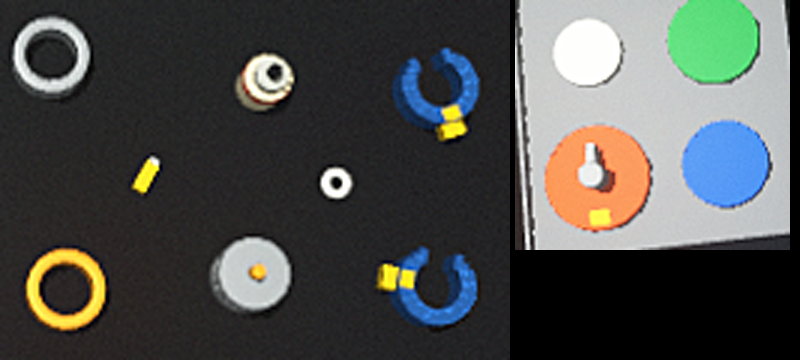

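```bash
cat > m.py <<'E'
from h import *
def hsv(im): return cv2.cvtColor(im,cv2.COLOR_RGB2HSV)
def near(n,mask,P,rad):
    u=proj(n,P)[0]; m=mask.astype(np.uint8).copy(); w=np.zeros_like(m); cv2.circle(w,tuple(int(round(v)) for v in u),rad,1,-1)
    k,l,st,ce=cv2.connectedComponentsWithStats(m*w,connectivity=8)
    i=1+np.argmax(st[1:,4]); return (l==i)
def bx(m): ys,xs=np.nonzero(m); return np.array([xs.min()-.5,ys.min()-.5,xs.max()+.5,ys.max()+.5])
def hullc(m):
    c=cv2.convexHull(np.argwhere(m)[:,::-1].astype(np.int32)); M=cv2.moments(c); return np.array([M["m10"],M["m01"]])/M["m00"]
def hue(h,lo,hi,s=120,v=60): return (h[...,0]>=lo)&(h[...,0]<=hi)&(h[...,1]>s)&(h[...,2]>v)
E
python3 - <<'E'
from m import *
ims={n:optics.camera(n) for n in C}; H={n:hsv(i) for n,i in ims.items()}
for k,g in {"electrode_center":(.46,-.1935),"ring_steel_center":(.617,-.051),"ring_brass_center":(.444,-.066),"probe_center":(.6015,-.206)}.items():
    bs={n:bx(near(n,H[n][...,2]>50,[*g,.02],24)) for n in C}
    print(k,[(n,fit({n:b},SH[k],g)[0].round(4),round(fit({n:b},SH[k],g)[1],1)) for n,b in bs.items()],fit(bs,SH[k],g)[0].round(4))
pads={"blue":(.462,.144,105,125),"green":(.57,.155,50,75),"white":(.557,.262,0,0),"orange":(.446,.243,4,14)}; W={}
for k,(x,y,lo,hi) in pads.items():
    e=[]
    for n in C:
        h=H[n]; mk=(h[...,1]<40)&(h[...,2]>200) if k=="white" else hue(h,lo,hi)
        e.append(ray(n,hullc(near(n,mk,[x,y,.012],26)),.012)[0,:2])
    W[k]=np.array(e); print(k,W[k].round(4).tolist())
for n,i in(("top",0),("side",1)):
    P=np.array([W[k][i] for k in("blue","green","white","orange")]); c=P.mean(0); q=(P-c)@[1,1j]
    ideal=.055*np.array([-1-1j,1-1j,1+1j,-1+1j]); a=np.angle((q*ideal.conj()).sum()); print(n,"centre",c.round(4),"yaw",a.round(3),"res mm",(abs(q-ideal*np.exp(1j*a))*1e3).round(1))
    print([np.round([z.real+c[0],z.imag+c[1]],4).tolist() for z in ideal*np.exp(1j*a)])
    y=ray(n,hullc(near(n,hue(H[n],22,32),[*W["orange"][i]-[.03,0],.012],12)),.012)[0,:2]; d=W["orange"][i]-y; print("key yaw",np.arctan2(d[1],d[0]).round(3),np.linalg.norm(d).round(4))
# collar
bl={n:bx(near(n,hue(H[n],100,125,100,30),[.598,-.335,.012],24)) for n in C}
ye={n:ray(n,hullc(near(n,hue(H[n],22,32),[.57,-.335,.012],14)),.02)[0,:2] for n in C}
for ns in(["top"],["side"],["top","side"]):
    def f(p):
        c,s=np.cos(p[2]),np.sin(p[2]); S=np.vstack([shape([(r,0),(r,.024)]) for r in(.017,.028)]); 
        s0=np.arcsin(10/28); A=np.linspace(s0,2*np.pi-s0,120); S=np.vstack([np.c_[.028*np.cos(A),.028*np.sin(A),0*A+z] for z in(0,.024)])
        S=S@np.array([[c,s,0],[-s,c,0],[0,0,1]])+[p[0],p[1],0]
        o=[box(n,S)-bl[n] for n in ns]
        for n in ns: d=ye[n]-p[:2]; o.append([(-d[0]*-s+-d[1]*c)*600])
        return np.concatenate(o)
    r=least_squares(f,[.598,-.335,.2],loss="soft_l1"); print("collar",ns,r.x.round(4),np.abs(r.fun).max().round(1))
E
```

```text
electrode_center [('top', array([ 0.4609, -0.1924]), np.float64(0.1)), ('side', array([ 0.467 , -0.2239]), np.float64(22.5))] [ 0.4609 -0.1924]
ring_steel_center [('top', array([ 0.6166, -0.0501]), np.float64(0.3)), ('side', array([ 0.6186, -0.0889]), np.float64(24.9))] [ 0.6165 -0.0502]
ring_brass_center [('top', array([ 0.4477, -0.0628]), np.float64(0.8)), ('side', array([ 0.4328, -0.0901]), np.float64(23.4))] [ 0.4477 -0.0629]
probe_center [('top', array([ 0.6018, -0.2044]), np.float64(0.6)), ('side', array([ 0.6099, -0.2451]), np.float64(28.2))] [ 0.6018 -0.2045]
blue [[0.4652, 0.1446], [0.4641, 0.139]]
green [[0.574, 0.1602], [0.572, 0.154]]
white [[0.5576, 0.2621], [0.5575, 0.268]]
orange [[0.4496, 0.2535], [0.4474, 0.2459]]
top centre [0.5116 0.2051] yaw 0.131 res mm [1.6 2.6 4.9 1.1]
[[0.4643, 0.1434], [0.5733, 0.1577], [0.559, 0.2668], [0.4499, 0.2524]]
key yaw 0.122 0.033
side centre [0.5103 0.2017] yaw 0.154 res mm [0.2 2.1 3.8 1.7]
[[0.4644, 0.1389], [0.5731, 0.1558], [0.5561, 0.2645], [0.4475, 0.2476]]
key yaw -0.067 0.0314
collar ['top'] [ 0.5963 -0.317   0.7818] 6.8
collar ['side'] [ 0.6075 -0.341   0.1723] 5.0
collar ['top', 'side'] [ 0.5999 -0.333   0.3816] 12.1
```

```bash
python3 - <<'E'
from m import *
ims={n:optics.camera(n) for n in C}; H={n:hsv(i) for n,i in ims.items()}
t=ims["top"][160:220,425:470,::-1]; s=ims["side"][300:340,365:405,::-1]; s2=ims["side"][150:230,195:320,::-1]
z=lambda a,f:cv2.resize(a,None,fx=f,fy=f,interpolation=0)
o=np.zeros((600,800,3),np.uint8)
for a,f,x,y in((t,6,0,0),(s,5,0,365),(s2,4,290,0)):
    b=z(a,f)[:600-y,:800-x]; o[y:y+b.shape[0],x:x+b.shape[1]]=b
cv2.imwrite("pics/c2.png",o)
for n in C: print(n,[ims[n][int(v),int(u)].tolist() for u,v in proj(n,[[.53,-.13,0],[.57,-.335,.02],[.598,-.360,.02],[.598,-.309,.02],[.51,.2,.01],[.557,.265,.012]])])
E
```

```text
top [[33, 32, 44], [249, 204, 15], [43, 111, 197], [56, 130, 226], [203, 204, 204], [254, 254, 253]]
side [[96, 84, 45], [52, 72, 92], [66, 107, 152], [97, 155, 208], [176, 177, 175], [248, 246, 239]]
```

View pics/c2.png

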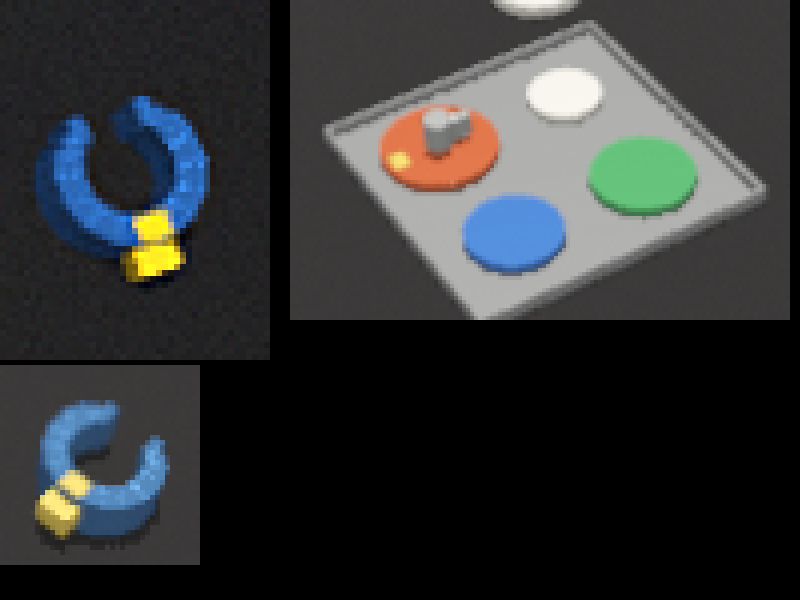

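```bash
cat >> m.py <<'E'
from scipy.optimize import minimize
def fg(n,im): 
    h=hsv(im); med=np.median(h[...,2]); v=h[...,2].astype(int)
    return (v>(65 if n=="top" else 90))|((h[...,1]>130)&(v>60))
def render(n,polys,org,sz,K=4):
    w=np.zeros((sz*K,sz*K),np.uint8)
    for P in polys: cv2.fillPoly(w,[np.round(((proj(n,P)-org+.5)*K-.5)*16).astype(np.int32)],255,shift=4)
    return cv2.resize(w,(sz,sz),interpolation=cv2.INTER_AREA)/255.
def match(masks,polyf,x0,sz=64,step=.004):
    O={}
    for n in masks: O[n]=np.round(proj(n,[[x0[0],x0[1],.012]])[0]).astype(int)-sz//2
    def cost(q): 
        return sum(np.abs(render(n,polyf(q),O[n],sz)-masks[n][O[n][1]:O[n][1]+sz,O[n][0]:O[n][0]+sz]).sum() for n in masks)
    sim=np.vstack([x0]+[np.array(x0)+np.eye(len(x0))[i]*([step,step,.15][i]) for i in range(len(x0))])
    r=minimize(cost,x0,method="Nelder-Mead",options=dict(initial_simplex=sim,xatol=1e-4,fatol=.02)); return r.x,r.fun
def collar(q):
    c,s=np.cos(q[2]),np.sin(q[2]); M=np.array([[c,s],[-s,c]]); a=np.arcsin(10/28);b=np.arcsin(10/17)
    A=np.linspace(a,2*np.pi-a,60);B=np.linspace(2*np.pi-b,b,60)
    r=np.vstack([np.c_[.028*np.cos(A),.028*np.sin(A)],np.c_[.017*np.cos(B),.017*np.sin(B)]]); l=np.array([[-.025,.008],[-.038,.008],[-.038,-.008],[-.025,-.008]])
    return [np.c_[p@M+q[:2],np.full(len(p),z)] for z in np.linspace(.0,.024,9) for p in(r,l)]
def cyls(cyl,yaw=0):
    def g(q):
        out=[]
        for (r0,z0),(r1,z1) in zip(cyl[:-1],cyl[1:]):
            for z in np.linspace(z0,z1,8): out.append(np.c_[q[0]+r0*np.cos(T) if z<z1 else q[0]+r1*np.cos(T),q[1]+(r0 if z<z1 else r1)*np.sin(T),0*T+z])
        return out
    return g
E
python3 - <<'E'
from m import *
ims={n:optics.camera(n) for n in C}
F={n:fg(n,ims[n]) for n in C}
def go(k,f,x0):
    M={n:near(n,F[n],[*x0[:2],.015],24) for n in C}
    if "ring" in k:
        for n in M: M[n]=cv2.drawContours(np.zeros(M[n].shape,np.uint8),[cv2.convexHull(np.argwhere(M[n])[:,::-1].astype(np.int32))],0,1,-1)>0
    for s in({"top":M["top"]},{"side":M["side"]},M): x,c=match(s,f,list(x0)); print(k,list(s),x.round(4),round(c,1),[int(s[n].sum()) for n in s])
C2={"electrode_center":[(.025,0),(.025,.036),(.005,.0361),(.005,.05)],"probe_center":[(.017,0),(.017,.034),(.012,.0341),(.012,.046),(.005,.0461),(.005,.056)]}
for k,g in {"electrode_center":(.46,-.1935),"ring_steel_center":(.617,-.051),"probe_center":(.6015,-.206)}.items(): go(k,cyls(C2.get(k,SH[k])),g)
go("collar",collar,(.598,-.335,.2)); go("collar",collar,(.598,-.335,-.1))
W={}
for k,(x,y,lo,hi,r) in {"blue":(.4645,.142,100,125,.037),"green":(.573,.157,45,80,.04),"white":(.556,.264,0,0,.029),"orange":(.4485,.25,0,18,.045)}.items():
    e=[]
    for n in C:
        h=hsv(ims[n]); mk=(h[...,1]<40)&(h[...,2]>228) if k=="white" else hue(h,lo,hi,90,150)
        m=near(n,mk,[x,y,.012],26); m=cv2.drawContours(np.zeros(m.shape,np.uint8),[cv2.convexHull(np.argwhere(m)[:,::-1].astype(np.int32))],0,1,-1)>0
        q,c=match({n:m},lambda q:[np.c_[q[0]+r*np.cos(T),q[1]+r*np.sin(T),0*T+.012]],[x,y]); e.append(q); print(k,n,q.round(4),round(c,1),int(m.sum()))
    W[k]=np.array(e)
for n,i in(("top",0),("side",1)):
    P=np.array([W[k][i] for k in("blue","green","white","orange")]); c=P.mean(0); q=(P-c)@[1,1j]
    ideal=.055*np.array([-1-1j,1-1j,1+1j,-1+1j]); a=np.angle((q*ideal.conj()).sum()); print(n,"centre",c.round(4),"yaw",a.round(3),"res mm",(abs(q-ideal*np.exp(1j*a))*1e3).round(1))
    print([np.round([z.real+c[0],z.imag+c[1]],4).tolist() for z in ideal*np.exp(1j*a)])
    y=ray(n,hullc(near(n,hue(hsv(ims[n]),20,34,90),[*W["orange"][i]-[.03,0],.012],14)),.012)[0,:2]; d=W["orange"][i]-y; print("key yaw",np.arctan2(d[1],d[0]).round(3),np.linalg.norm(d).round(4))
E
```

```text
electrode_center ['top'] [ 0.4605 -0.1925] 21.7 [532]
electrode_center ['side'] [ 0.4597 -0.1928] 20.2 [476]
electrode_center ['top', 'side'] [ 0.4604 -0.1927] 46.9 [532, 476]
ring_steel_center ['top'] [ 0.617  -0.0495] 32.3 [557]
ring_steel_center ['side'] [ 0.6164 -0.0497] 18.4 [386]
ring_steel_center ['top', 'side'] [ 0.6164 -0.0497] 51.9 [557, 386]
probe_center ['top'] [ 0.6009 -0.2044] 32.8 [266]
probe_center ['side'] [ 0.6003 -0.2058] 29.7 [246]
probe_center ['top', 'side'] [ 0.6007 -0.2051] 65.8 [266, 246]
collar ['top'] [ 0.6017 -0.3327  0.2996] 63.5 [504]
collar ['side'] [ 0.6025 -0.3325  0.3412] 40.2 [450]
collar ['top', 'side'] [ 0.6019 -0.3326  0.3316] 107.3 [504, 450]
collar ['top'] [ 0.6017 -0.3327  0.3303] 64.9 [504]
collar ['side'] [ 0.6026 -0.3324  0.3385] 40.5 [450]
collar ['top', 'side'] [ 0.6019 -0.3326  0.3316] 107.3 [504, 450]
blue top [0.466  0.1454] 28.7 945
blue side [0.4642 0.142 ] 20.1 392
green top [0.5748 0.1612] 35.4 1029
green side [0.5735 0.1579] 24.0 380
white top [0.5594 0.2704] 22.5 570
white side [0.5581 0.2686] 14.1 173
orange top [0.4503 0.2538] 34.2 1415
orange side [0.4479 0.2502] 19.3 486
top centre [0.5126 0.2077] yaw 0.145 res mm [0.1 0.2 0.4 0.4]
[[0.4661, 0.1453], [0.575, 0.1612], [0.5591, 0.27], [0.4502, 0.2542]]
key yaw 0.135 0.0332
side centre [0.5109 0.2047] yaw 0.149 res mm [0.5 0.6 1.7 0.8]
[[0.4647, 0.1421], [0.5735, 0.1585], [0.5571, 0.2673], [0.4484, 0.2509]]
key yaw 0.048 0.032
```

The collar meant is the one at top (447,188): its lug is opposite the slot. At (446,255) the lug is a quarter-turn off, so that one stays. The steel ring is the grey one at (317,179) and the brass one is at (322,256). The white pad is the smaller disc, inside the tray at (169,200). The crop confirms all of these.

```bash
cat > g.py <<'E'
import sys
from h import *
def rem(x,y,z,ang=90.):
    s=status.get_obs(); Rm=R.from_rotvec(s["orientation"]).as_matrix(); d=(np.array([x,y,z])-s["ee_pos"])@Rm*1e3
    a=np.degrees(np.arctan2(Rm[1,1],Rm[0,1])); tw=np.radians((a-ang+90)%180-90)
    print("t",round(s["t"],2),"pos",s["ee_pos"].round(4),"ang",a.round(2),"-> d",d.round(1),"twist",tw.round(3),"tilt",np.round(Rm[2,:2],3),"F",s["force"].round(1),"open",round(s["opening"],4),"ff",round(s["finger_force"],1),"q7",s["joint_pos"].round(2))
if __name__=="__main__": rem(*map(float,sys.argv[1:]))
E
python3 -m crank '[{"claw":1,"twist":-0.147},{"claw":1,"twist":-0.147},{"claw":1,"twist":-0.147},{"claw":1,"dx":-14,"dy":-50},{"claw":1,"dx":-14,"dy":-50}]'
python3 g.py .4604 -.1927 .12
```

```text
t 1.4 pos [0.2785 0.5873 0.2347] ang 64.63 -> d [-498.6 -626.8  114.7] twist -0.443 tilt [ 0. -0.] F [-0.2 -0.  -0.5] open 0.0918 ff 0.0 q7 [-0.86  0.5  -0.43  1.55  0.22  1.14 -0.21]invalid input
```

```bash

python3 -m crank '[{"claw":1,"dx":0,"dy":0,"dz":0,"twist":-0.147},{"claw":1,"dx":0,"dy":0,"dz":0,"twist":-0.147},{"claw":1,"dx":0,"dy":0,"dz":0,"twist":-0.147},{"claw":1,"dx":-14,"dy":-50,"dz":0,"twist":0},{"claw":1,"dx":-14,"dy":-50,"dz":0,"twist":0}]'
python3 g.py .4604 -.1927 .12
```

```text
t: 2.02
ee_pos: [0.3063, 0.4864, 0.2344]
orientation: [-0.001, -3.141, -0.0]
force: [-0.1, -0.0, 0.4]
opening: 0.0919
finger_force: 0.0
t 2.02 pos [0.3063 0.4864 0.2344] ang 89.97 -> d [-154.6 -679.   114.3] twist -0.001 tilt [0. 0.] F [-0.1 -0.   0.4] open 0.0919 ff 0.0 q7 [-0.64  0.38 -0.53  1.74  0.22  1.08  0.33]
```

Tracking is good. Next I go over the electrode.

```bash

python3 -m crank '[{"claw":1,"dx":-14,"dy":-60,"dz":0,"twist":0},{"claw":1,"dx":-14,"dy":-60,"dz":0,"twist":0},{"claw":1,"dx":-14,"dy":-60,"dz":0,"twist":0},{"claw":1,"dx":-14,"dy":-60,"dz":0,"twist":0},{"claw":1,"dx":-14,"dy":-60,"dz":0,"twist":0}]' >/dev/null
python3 -m crank '[{"claw":1,"dx":-14,"dy":-60,"dz":0,"twist":0},{"claw":1,"dx":-14,"dy":-60,"dz":0,"twist":0},{"claw":1,"dx":-14,"dy":-60,"dz":0,"twist":0},{"claw":1,"dx":-14,"dy":-60,"dz":20,"twist":0},{"claw":1,"dx":-14,"dy":-60,"dz":20,"twist":0}]' > /dev/null
python3 g.py .4604 -.1927 .12
```

```text
t 3.27 pos [ 0.4451 -0.1107  0.1964] ang 89.91 -> d [-15.2 -81.9  76.5] twist -0.001 tilt [-0.002 -0.001] F [1.3 0.7 0.2] open 0.0917 ff 0.0 q7 [ 0.25  0.18 -0.08  2.06  0.02  0.9   1.74]
```

```bash

python3 -m crank '[{"claw":1,"dx":-7,"dy":-41,"dz":30,"twist":0},{"claw":1,"dx":-8,"dy":-41,"dz":40,"twist":0},{"claw":1,"dx":0,"dy":0,"dz":20,"twist":0},{"claw":1,"dx":0,"dy":0,"dz":0,"twist":0}]' >/dev/null
python3 g.py .4604 -.1927 .014
python3 - <<'E'
from h import *
a=cv2.resize(optics.camera("top")[190:300,320:450,::-1],None,fx=3,fy=3); b=cv2.resize(optics.camera("side")[230:340,240:370,::-1],None,fx=3,fy=3)
cv2.imwrite("pics/e1.png",np.hstack([a,b]))
E
```

```text
t 3.77 pos [ 0.4577 -0.1905  0.1046] ang 89.86 -> d [-3.1 -2.3 90.6] twist -0.003 tilt [0.004 0.001] F [ 0.  -0.7  0.3] open 0.0916 ff 0.0 q7 [ 0.36  0.38 -0.02  2.05  0.01  0.72  1.9 ]
```

View pics/e1.png

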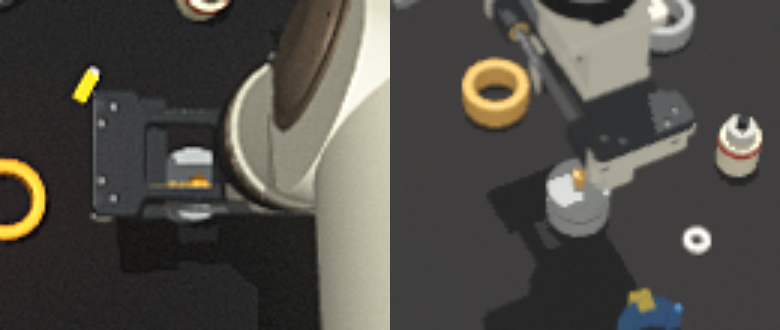

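The electrode, at about (193,185) in the left crop, sits between the jaws. I'll descend and grip.

```bash

python3 -m crank '[{"claw":1,"dx":-3,"dy":-2,"dz":25,"twist":0},{"claw":1,"dx":0,"dy":0,"dz":30,"twist":0},{"claw":1,"dx":0,"dy":0,"dz":25,"twist":0},{"claw":1,"dx":0,"dy":0,"dz":11,"twist":0},{"claw":1,"dx":0,"dy":0,"dz":0,"twist":0}]'
python3 g.py .4604 -.1927 .014
python3 -m crank '[{"claw":0,"dx":0,"dy":0,"dz":0,"twist":0},{"claw":0,"dx":0,"dy":0,"dz":0,"twist":0},{"claw":0,"dx":0,"dy":0,"dz":0,"twist":0},{"claw":0,"dx":0,"dy":0,"dz":0,"twist":0},{"claw":0,"dx":0,"dy":0,"dz":0,"twist":0}]' >/dev/null
python3 g.py .4604 -.1927 .014
```

```text
t: 4.5
ee_pos: [0.4625, -0.1924, 0.0156]
orientation: [0.002, 3.141, 0.0]
force: [0.3, -0.8, -0.7]
opening: 0.0916
finger_force: 0.0
t 4.5 pos [ 0.4625 -0.1924  0.0156] ang 89.94 -> d [ 2.2 -0.3  1.6] twist -0.001 tilt [-0.  0.] F [ 0.3 -0.8 -0.7] open 0.0916 ff 0.0 q7 [ 0.36  0.55 -0.02  2.07  0.02  0.53  1.89]
t 5.12 pos [ 0.4621 -0.1927  0.0152] ang 89.9 -> d [1.7 0.  1.2] twist -0.002 tilt [-0.  0.] F [-0.8 -0.6  1.5] open 0.0493 ff 30.0 q7 [ 0.36  0.55 -0.02  2.07  0.02  0.53  1.89]
```

```bash

python3 -m crank '[{"claw":0,"dx":0,"dy":0,"dz":-20,"twist":0},{"claw":0,"dx":0,"dy":0,"dz":-40,"twist":0},{"claw":0,"dx":0,"dy":20,"dz":-35,"twist":0},{"claw":0,"dx":0,"dy":45,"dz":0,"twist":0},{"claw":0,"dx":-1,"dy":55,"dz":0,"twist":0}]' >/dev/null
python3 -m crank '[{"claw":0,"dx":-1,"dy":55,"dz":0,"twist":0},{"claw":0,"dx":-1,"dy":55,"dz":0,"twist":0},{"claw":0,"dx":-1,"dy":50,"dz":0,"twist":0},{"claw":0,"dx":0,"dy":35,"dz":0,"twist":0},{"claw":0,"dx":0,"dy":15,"dz":0,"twist":0}]' >/dev/null
python3 -m crank '[{"claw":0,"dx":0,"dy":0,"dz":0,"twist":0},{"claw":0,"dx":0,"dy":0,"dz":0,"twist":0}]'>/dev/null
python3 g.py .4668 .1437 .0272
```

```text
t 6.62 pos [0.4664 0.135  0.1097] ang 89.77 -> d [-0.5  8.8 82.4] twist -0.004 tilt [ 0.001 -0.001] F [ 0.3 -0.7 -5.2] open 0.0498 ff 30.0 q7 [-0.22  0.36 -0.14  2.07  0.07  0.72  1.16]
```

```bash

python3 -m crank '[{"claw":0,"dx":0,"dy":9,"dz":15,"twist":0},{"claw":0,"dx":0,"dy":0,"dz":30,"twist":0},{"claw":0,"dx":0,"dy":0,"dz":20,"twist":0},{"claw":0,"dx":0,"dy":0,"dz":9,"twist":0},{"claw":0,"dx":0,"dy":0,"dz":0,"twist":0}]' >/dev/null
python3 g.py .4668 .1437 .0272
python3 -m crank '[{"claw":0,"dx":0,"dy":0,"dz":2,"twist":0},{"claw":0,"dx":0,"dy":0,"dz":2,"twist":0},{"claw":0,"dx":0,"dy":0,"dz":2,"twist":0},{"claw":0,"dx":0,"dy":0,"dz":0,"twist":0}]' >/dev/null
python3 g.py .4668 .1437 .0272
```

```text
t 7.25 pos [0.4662 0.1458 0.0353] ang 89.86 -> d [-0.6 -2.1  8.1] twist -0.002 tilt [ 0.002 -0.   ] F [ 0.3  0.3 -5.3] open 0.0494 ff 30.0 q7 [-0.26  0.5  -0.12  2.09  0.11  0.56  1.11]
t 7.75 pos [0.4667 0.1462 0.0302] ang 89.9 -> d [-0.1 -2.5  3. ] twist -0.002 tilt [-0.  0.] F [-0.   0.2 -5.3] open 0.0494 ff 30.0 q7 [-0.26  0.51 -0.12  2.09  0.11  0.55  1.11]
```

```bash

python3 -m crank '[{"claw":0,"dx":0,"dy":-2,"dz":1,"twist":0},{"claw":0,"dx":0,"dy":0,"dz":1,"twist":0},{"claw":0,"dx":0,"dy":0,"dz":0.5,"twist":0},{"claw":0,"dx":0,"dy":0,"dz":0,"twist":0},{"claw":0,"dx":0,"dy":0,"dz":0,"twist":0}]' >/dev/null
python3 g.py .4668 .1437 .0272
```

```text
t 8.38 pos [0.4667 0.1443 0.0276] ang 89.9 -> d [-0.1 -0.6  0.4] twist -0.002 tilt [0. 0.] F [-0.5 -0.4 -6.4] open 0.0494 ff 30.0 q7 [-0.26  0.51 -0.12  2.09  0.11  0.54  1.11]
```

```bash

python3 -m crank '[{"claw":0,"dx":0,"dy":0,"dz":0.5,"twist":0},{"claw":0,"dx":0,"dy":0,"dz":0,"twist":0},{"claw":0,"dx":0,"dy":0,"dz":0,"twist":0}]' >/dev/null
python3 g.py .4668 .1437 .0272
python3 -m crank '[{"claw":0,"dx":0,"dy":0,"dz":0.5,"twist":0},{"claw":0,"dx":0,"dy":0,"dz":0,"twist":0},{"claw":0,"dx":0,"dy":0,"dz":0,"twist":0}]' >/dev/null
python3 g.py .4668 .1437 .0272
```

```text
t 8.75 pos [0.4668 0.1443 0.0272] ang 89.9 -> d [-0.  -0.6  0. ] twist -0.002 tilt [-0.  0.] F [-1.   0.3 -4.1] open 0.049 ff 30.0 q7 [-0.26  0.51 -0.12  2.09  0.11  0.54  1.11]
t 9.12 pos [0.4668 0.1442 0.0272] ang 89.9 -> d [-0.  -0.5 -0. ] twist -0.002 tilt [-0. -0.] F [-2.9 -1.3  5.8] open 0.0492 ff 30.0 q7 [-0.26  0.51 -0.12  2.09  0.11  0.54  1.11]
```

```bash

python3 -m crank '[{"claw":0.75,"dx":0,"dy":0,"dz":0,"twist":0},{"claw":0.75,"dx":0,"dy":0,"dz":0,"twist":0},{"claw":0.75,"dx":0,"dy":0,"dz":-5,"twist":0},{"claw":0.75,"dx":0,"dy":0,"dz":-30,"twist":0},{"claw":0.75,"dx":0,"dy":0,"dz":-45,"twist":0}]' >/dev/null
python3 -m crank '[{"claw":1,"dx":-20,"dy":-30,"dz":-10,"twist":0},{"claw":1,"dx":-30,"dy":-40,"dz":0,"twist":0},{"claw":1,"dx":-30,"dy":-40,"dz":0,"twist":0},{"claw":1,"dx":-30,"dy":-40,"dz":0,"twist":0},{"claw":1,"dx":-30,"dy":-34,"dz":20,"twist":0}]' >/dev/null
python3 -m crank '[{"claw":1,"dx":-10,"dy":-10,"dz":20,"twist":0},{"claw":1,"dx":0,"dy":0,"dz":0,"twist":0}]' >/dev/null
python3 g.py .6166 -.0496 .012
python3 - <<'E'
from h import *
a=cv2.resize(optics.camera("top")[150:290,130:270,::-1],None,fx=2.5,fy=2.5); b=cv2.resize(optics.camera("side")[140:280,200:380,::-1],None,fx=2.5,fy=2.5)
cv2.imwrite("pics/e2.png",np.hstack([a,b]))
E
```

```text
t 10.62 pos [ 0.6153 -0.0515  0.075 ] ang 89.77 -> d [-1.5  1.9 63. ] twist -0.004 tilt [ 0.003 -0.   ] F [0.6 0.7 0.1] open 0.0916 ff 0.0 q7 [ 0.09  0.6  -0.07  1.76  0.06  0.79  1.56]
```

View pics/e2.png

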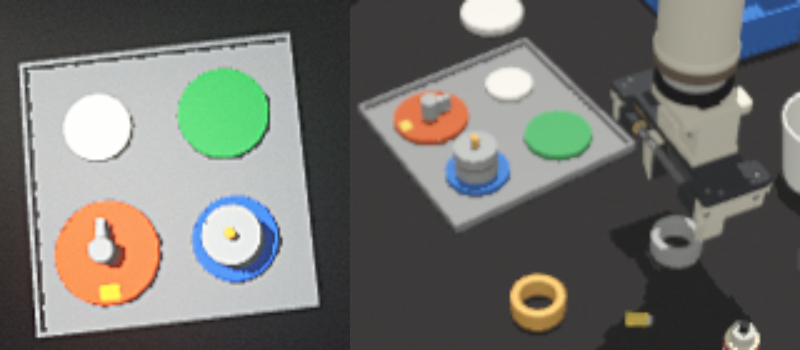

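The electrode stands upright and wholly on the blue pad, at left crop (232,235). The steel ring lies between the jaws, so I'll grip it.

```bash

python3 -m crank '[{"claw":1,"dx":-1,"dy":2,"dz":25,"twist":0},{"claw":1,"dx":0,"dy":0,"dz":25,"twist":0},{"claw":1,"dx":0,"dy":0,"dz":12,"twist":0},{"claw":1,"dx":0,"dy":0,"dz":0,"twist":0},{"claw":1,"dx":0,"dy":0,"dz":0,"twist":0}]' >/dev/null
python3 g.py .6166 -.0496 .012
python3 -m crank '[{"claw":0,"dx":0,"dy":0,"dz":0,"twist":0},{"claw":0,"dx":0,"dy":0,"dz":0,"twist":0},{"claw":0,"dx":0,"dy":0,"dz":0,"twist":0},{"claw":0,"dx":0,"dy":0,"dz":0,"twist":0},{"claw":0,"dx":0,"dy":0,"dz":0,"twist":0}]' >/dev/null
python3 g.py .5743 .1598 .024
```

```text
t 11.35 pos [ 0.6182 -0.0477  0.0159] ang 89.92 -> d [ 1.6 -1.9  3.9] twist -0.001 tilt [-0.002  0.   ] F [ 0.2 -0.7  0. ] open 0.0918 ff 0.0 q7 [ 0.08  0.69 -0.07  1.77  0.07  0.68  1.55]
t 11.97 pos [ 0.6174 -0.0485  0.0148] ang 89.89 -> d [ 43.5 208.2  -9.3] twist -0.002 tilt [-0. -0.] F [-0.6 -1.4  1.5] open 0.0559 ff 30.0 q7 [ 0.08  0.69 -0.07  1.77  0.07  0.68  1.55]
```

```bash

python3 -m crank '[{"claw":0,"dx":0,"dy":0,"dz":-20,"twist":0},{"claw":0,"dx":0,"dy":0,"dz":-40,"twist":0},{"claw":0,"dx":5,"dy":25,"dz":-30,"twist":0},{"claw":0,"dx":10,"dy":50,"dz":0,"twist":0},{"claw":0,"dx":10,"dy":50,"dz":0,"twist":0}]' >/dev/null
python3 -m crank '[{"claw":0,"dx":10,"dy":50,"dz":0,"twist":0},{"claw":0,"dx":8,"dy":33,"dz":0,"twist":0},{"claw":0,"dx":0,"dy":0,"dz":15,"twist":0},{"claw":0,"dx":0,"dy":0,"dz":25,"twist":0},{"claw":0,"dx":0,"dy":0,"dz":15,"twist":0}]' >/dev/null
python3 -m crank '[{"claw":0,"dx":0,"dy":0,"dz":10,"twist":0},{"claw":0,"dx":0,"dy":0,"dz":0,"twist":0},{"claw":0,"dx":0,"dy":0,"dz":0,"twist":0}]' >/dev/null
python3 g.py .5751 .1598 .0268
```

```text
t 13.6 pos [0.5754 0.16   0.0402] ang 89.88 -> d [ 0.3 -0.2 13.4] twist -0.002 tilt [-0.001  0.   ] F [-0.4 -0.6 -1.3] open 0.0557 ff 30.0 q7 [-0.24  0.62 -0.1   1.82  0.09  0.7   1.18]
```

```bash

python3 -m crank '[{"claw":0,"dx":0,"dy":0,"dz":5,"twist":0},{"claw":0,"dx":0,"dy":0,"dz":4,"twist":0},{"claw":0,"dx":0,"dy":0,"dz":2,"twist":0},{"claw":0,"dx":0,"dy":0,"dz":1,"twist":0},{"claw":0,"dx":0,"dy":0,"dz":0,"twist":0}]' >/dev/null
python3 g.py .5751 .1598 .0268
python3 -m crank '[{"claw":0,"dx":0,"dy":0,"dz":1,"twist":0},{"claw":0,"dx":0,"dy":0,"dz":0.5,"twist":0},{"claw":0,"dx":0,"dy":0,"dz":0,"twist":0},{"claw":0,"dx":0,"dy":0,"dz":0,"twist":0}]' >/dev/null
python3 g.py .5751 .1598 .0268
```

```text
t 14.22 pos [0.5747 0.16   0.0275] ang 89.9 -> d [-0.4 -0.2  0.7] twist -0.002 tilt [0. 0.] F [ 0.1 -1.2 -2.1] open 0.0558 ff 30.0 q7 [-0.25  0.64 -0.09  1.82  0.09  0.68  1.18]
t 14.72 pos [0.5749 0.1601 0.0267] ang 89.9 -> d [-0.2 -0.3 -0.1] twist -0.002 tilt [-0.  0.] F [-1.3  0.4  5.8] open 0.0559 ff 30.0 q7 [-0.25  0.65 -0.09  1.82  0.09  0.68  1.18]
```

```bash

python3 -m crank '[{"claw":0.8,"dx":0,"dy":0,"dz":0,"twist":0},{"claw":0.8,"dx":0,"dy":0,"dz":0,"twist":0},{"claw":0.8,"dx":0,"dy":0,"dz":-5,"twist":0},{"claw":0.8,"dx":0,"dy":0,"dz":-30,"twist":0},{"claw":0.8,"dx":0,"dy":0,"dz":-45,"twist":0}]' >/dev/null
python3 -m crank '[{"claw":1,"dx":-2,"dy":-35,"dz":-10,"twist":0},{"claw":1,"dx":-5,"dy":-55,"dz":0,"twist":0},{"claw":1,"dx":-5,"dy":-60,"dz":0,"twist":0},{"claw":1,"dx":-5,"dy":-60,"dz":0,"twist":0},{"claw":1,"dx":-5,"dy":-60,"dz":0,"twist":0}]' >/dev/null
python3 -m crank '[{"claw":1,"dx":-4,"dy":-60,"dz":0,"twist":0},{"claw":1,"dx":0,"dy":-35,"dz":10,"twist":0},{"claw":1,"dx":0,"dy":0,"dz":10,"twist":0},{"claw":1,"dx":0,"dy":0,"dz":0,"twist":0}]' >/dev/null
python3 g.py .6005 -.2052 .014
python3 - <<'E'
from h import *
a=cv2.resize(optics.camera("top")[150:290,130:270,::-1],None,fx=2.5,fy=2.5); b=cv2.resize(optics.camera("side")[190:330,270:450,::-1],None,fx=2.5,fy=2.5)
cv2.imwrite("pics/e3.png",np.hstack([a,b]))
E
```

```text
t 16.48 pos [ 0.5993 -0.2037  0.0951] ang 89.92 -> d [-1.3 -1.6 81.1] twist -0.001 tilt [0.002 0.002] F [0.1 0.2 0.4] open 0.0922 ff 0.0 q7 [ 0.32  0.6  -0.05  1.71  0.03  0.84  1.83]
```

View pics/e3.png

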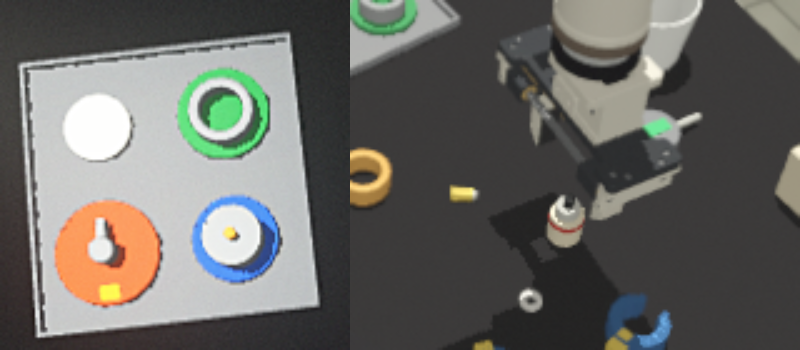

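The steel ring lies flat and wholly on the green pad, at (223,112). The probe is next.

```bash

python3 -m crank '[{"claw":1,"dx":0,"dy":-1,"dz":25,"twist":0},{"claw":1,"dx":0,"dy":0,"dz":30,"twist":0},{"claw":1,"dx":0,"dy":0,"dz":20,"twist":0},{"claw":1,"dx":0,"dy":0,"dz":7,"twist":0},{"claw":1,"dx":0,"dy":0,"dz":0,"twist":0}]' >/dev/null
python3 -m crank '[{"claw":0,"dx":0,"dy":0,"dz":0,"twist":0},{"claw":0,"dx":0,"dy":0,"dz":0,"twist":0},{"claw":0,"dx":0,"dy":0,"dz":0,"twist":0},{"claw":0,"dx":0,"dy":0,"dz":0,"twist":0},{"claw":0,"dx":0,"dy":0,"dz":0,"twist":0}]' >/dev/null
python3 g.py .6005 -.2052 .014
python3 -m crank '[{"claw":0,"dx":0,"dy":0,"dz":0,"twist":0},{"claw":0,"dx":0,"dy":0,"dz":0,"twist":0}]' >/dev/null
python3 g.py .5581 .2687 .0265
```

```text
t 17.82 pos [ 0.6001 -0.206   0.0142] ang 89.89 -> d [-0.4  0.8  0.2] twist -0.002 tilt [-0.  0.] F [ 1.2 -1.  -0.6] open 0.0463 ff 0.0 q7 [ 0.32  0.71 -0.04  1.73  0.04  0.7   1.82]
t 18.07 pos [ 0.6    -0.2059  0.0141] ang 89.9 -> d [ 42.7 474.5 -12.4] twist -0.002 tilt [0. 0.] F [0.5 0.8 0. ] open 0.033 ff 30.0 q7 [ 0.32  0.71 -0.04  1.73  0.04  0.7   1.82]
```

```bash

python3 -m crank '[{"claw":0,"dx":0,"dy":0,"dz":-20,"twist":0},{"claw":0,"dx":0,"dy":0,"dz":-40,"twist":0},{"claw":0,"dx":2,"dy":24,"dz":-40,"twist":0},{"claw":0,"dx":5,"dy":50,"dz":0,"twist":0},{"claw":0,"dx":5,"dy":55,"dz":0,"twist":0}]' >/dev/null
python3 -m crank '[{"claw":0,"dx":5,"dy":55,"dz":0,"twist":0},{"claw":0,"dx":5,"dy":55,"dz":0,"twist":0},{"claw":0,"dx":5,"dy":55,"dz":0,"twist":0},{"claw":0,"dx":5,"dy":55,"dz":0,"twist":0},{"claw":0,"dx":5,"dy":55,"dz":0,"twist":0}]' >/dev/null
python3 -m crank '[{"claw":0,"dx":4,"dy":45,"dz":0,"twist":0},{"claw":0,"dx":2,"dy":25,"dz":0,"twist":0},{"claw":0,"dx":0,"dy":0,"dz":0,"twist":0},{"claw":0,"dx":0,"dy":0,"dz":0,"twist":0}]' >/dev/null
python3 g.py .5581 .2687 .0263
```

```text
t 19.82 pos [0.5584 0.2665 0.1147] ang 89.84 -> d [ 0.4  2.3 88.4] twist -0.003 tilt [-0.001 -0.001] F [-0.1 -0.5 -1.1] open 0.0333 ff 30.0 q7 [-0.4   0.55 -0.12  1.74  0.08  0.86  1.01]
```

```bash

python3 -m crank '[{"claw":0,"dx":0,"dy":2,"dz":20,"twist":0},{"claw":0,"dx":0,"dy":0,"dz":30,"twist":0},{"claw":0,"dx":0,"dy":0,"dz":20,"twist":0},{"claw":0,"dx":0,"dy":0,"dz":10,"twist":0},{"claw":0,"dx":0,"dy":0,"dz":5,"twist":0}]' >/dev/null
python3 -m crank '[{"claw":0,"dx":0,"dy":0,"dz":1,"twist":0},{"claw":0,"dx":0,"dy":0,"dz":0,"twist":0},{"claw":0,"dx":0,"dy":0,"dz":0,"twist":0}]' >/dev/null
python3 g.py .5581 .2687 .0263
python3 -m crank '[{"claw":0,"dx":0,"dy":0,"dz":1,"twist":0},{"claw":0,"dx":0,"dy":0,"dz":1,"twist":0},{"claw":0,"dx":0,"dy":0,"dz":0,"twist":0},{"claw":0,"dx":0,"dy":0,"dz":0,"twist":0}]' >/dev/null
python3 g.py .5581 .2687 .0263
```

```text
t 20.82 pos [0.5584 0.2704 0.0289] ang 89.9 -> d [ 0.3 -1.7  2.6] twist -0.002 tilt [-0.001  0.001] F [-0.   0.5 -0.2] open 0.0333 ff 30.0 q7 [-0.41  0.67 -0.11  1.76  0.1   0.71  0.99]
t 21.32 pos [0.5579 0.27   0.0261] ang 89.9 -> d [-0.2 -1.3 -0.2] twist -0.002 tilt [ 0. -0.] F [ 0.1 -0.7 -1.2] open 0.0335 ff 30.0 q7 [-0.42  0.68 -0.11  1.76  0.1   0.71  0.99]
```

```bash

python3 -m crank '[{"claw":0,"dx":0,"dy":0,"dz":0.5,"twist":0},{"claw":0,"dx":0,"dy":0,"dz":0,"twist":0},{"claw":0,"dx":0,"dy":0,"dz":0,"twist":0}]' >/dev/null
python3 g.py .5581 .2687 .0263
```

```text
t 21.7 pos [0.5579 0.27   0.026 ] ang 89.9 -> d [-0.2 -1.3 -0.3] twist -0.002 tilt [ 0. -0.] F [-3.6 -1.9  4.7] open 0.0334 ff 30.0 q7 [-0.42  0.68 -0.11  1.76  0.1   0.71  0.99]
```

```bash

python3 -m crank '[{"claw":0.65,"dx":0,"dy":0,"dz":0,"twist":0},{"claw":0.65,"dx":0,"dy":0,"dz":0,"twist":0},{"claw":0.65,"dx":0,"dy":0,"dz":-5,"twist":0},{"claw":0.65,"dx":0,"dy":0,"dz":-35,"twist":0},{"claw":0.65,"dx":0,"dy":0,"dz":-50,"twist":0}]' >/dev/null
python3 -m crank '[{"claw":1,"dx":-4,"dy":-43,"dz":-10,"twist":0},{"claw":1,"dx":-4,"dy":-60,"dz":0,"twist":0},{"claw":1,"dx":-4,"dy":-60,"dz":0,"twist":0},{"claw":1,"dx":-4,"dy":-60,"dz":0,"twist":0},{"claw":1,"dx":-4,"dy":-60,"dz":0,"twist":0}]' >/dev/null
python3 -m crank '[{"claw":1,"dx":-4,"dy":-60,"dz":0,"twist":0},{"claw":1,"dx":-5,"dy":-60,"dz":0,"twist":0},{"claw":1,"dx":-5,"dy":-60,"dz":0,"twist":0},{"claw":1,"dx":-5,"dy":-60,"dz":0,"twist":0},{"claw":1,"dx":-5,"dy":-60,"dz":0,"twist":0}]' >/dev/null
python3 -m crank '[{"claw":1,"dx":0,"dy":-20,"dz":10,"twist":-0.11},{"claw":1,"dx":0,"dy":0,"dz":10,"twist":-0.11},{"claw":1,"dx":0,"dy":0,"dz":0,"twist":-0.11},{"claw":1,"dx":0,"dy":0,"dz":0,"twist":0}]' >/dev/null
python3 g.py .6022 -.3326 .012 108.9
python3 - <<'E'
from m import *
I={n:optics.camera(n) for n in C}
a=cv2.resize(I["top"][150:290,130:270,::-1],None,fx=2.5,fy=2.5); b=cv2.resize(I["side"][240:380,310:490,::-1],None,fx=2.5,fy=2.5)
cv2.imwrite("pics/e4.png",np.hstack([a,b]))
E
```

```text
t 24.07 pos [ 0.6008 -0.3331  0.1055] ang 108.74 -> d [-1.5 -0.  93.5] twist -0.003 tilt [-0.  0.] F [ 0.1 -0.5 -0.5] open 0.0916 ff 0.0 q7 [ 0.53  0.66 -0.09  1.55  0.07  0.93  2.31]
```

View pics/e4.png

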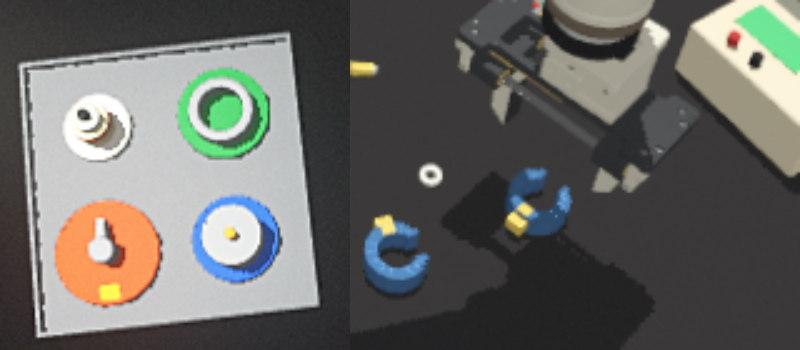

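The probe stands on the white pad at (97,127). Under the gripper, at right crop (538,203), is the collar whose lug is opposite its slot. I'll grip it.

```bash

python3 -m crank '[{"claw":1,"dx":-1,"dy":0,"dz":25,"twist":0},{"claw":1,"dx":0,"dy":0,"dz":30,"twist":0},{"claw":1,"dx":0,"dy":0,"dz":25,"twist":0},{"claw":1,"dx":0,"dy":0,"dz":11,"twist":0},{"claw":1,"dx":0,"dy":0,"dz":0,"twist":0}]' >/dev/null
python3 g.py .6022 -.3326 .013 108.9
python3 -m crank '[{"claw":0,"dx":0,"dy":0,"dz":0,"twist":0},{"claw":0,"dx":0,"dy":0,"dz":0,"twist":0},{"claw":0,"dx":0,"dy":0,"dz":0,"twist":0},{"claw":0,"dx":0,"dy":0,"dz":0,"twist":0},{"claw":0,"dx":0,"dy":0,"dz":0,"twist":0}]' >/dev/null
python3 g.py .6022 -.3326 .013 108.9
python3 - <<'E'
from m import *
# key yaw: render orange visible mask (orange minus post/key/mark) in both cameras
H={n:hsv(optics.camera(n)) for n in C}
P=np.array([.4493,.2525])
for n in C:
    h=H[n]; ho=hue(h,0,18,90,110); m=near(n,ho,[*P,.012],26)
    hull=cv2.drawContours(np.zeros(m.shape,np.uint8),[cv2.convexHull(np.argwhere(m)[:,::-1].astype(np.int32))],0,1,-1)>0
    st=near(n,hull&(h[...,1]<90),[*P,.03],16)
    def f(q):
        out=[np.c_[q[0]+.011*np.cos(T),q[1]+.011*np.sin(T),0*T+z] for z in np.linspace(.012,.038,9)]
        c,s=np.cos(q[2]),np.sin(q[2]); k=np.array([[0,.004],[.027,.004],[.027,-.004],[0,-.004]])@np.array([[c,s],[-s,c]])+q[:2]
        return out+[np.c_[k,np.full(4,z)] for z in np.linspace(.012,.032,7)]
    for a0 in(0.,.25): q,c=match({n:st},f,[*P,a0]); print(n,q.round(4),round(c,1),int(st.sum()))
E
```

```text
t 24.8 pos [ 0.6015 -0.3324  0.0142] ang 108.78 -> d [-0.6 -0.4  1.2] twist -0.002 tilt [0.001 0.001] F [-0.1 -0.4 -0.3] open 0.0923 ff 0.0 q7 [ 0.52  0.78 -0.08  1.58  0.08  0.78  2.3 ]
t 25.43 pos [ 0.6019 -0.3328  0.015 ] ang 108.81 -> d [-0.3  0.1  2. ] twist -0.002 tilt [-0. -0.] F [-0.4  0.3  2.1] open 0.0556 ff 30.0 q7 [ 0.52  0.78 -0.08  1.58  0.08  0.78  2.3 ]
top [0.4511 0.2548 0.1488] 22.1 143
top [0.4511 0.2547 0.1519] 22.1 143
side [0.4497 0.253  0.1863] 15.1 101
side [0.4493 0.2532 0.1828] 15.5 101
```

```bash

python3 -m crank '[{"claw":0,"dx":0,"dy":0,"dz":-20,"twist":0},{"claw":0,"dx":0,"dy":0,"dz":-40,"twist":0},{"claw":0,"dx":0,"dy":0,"dz":-40,"twist":0.087},{"claw":0,"dx":0,"dy":0,"dz":-10,"twist":0.087},{"claw":0,"dx":0,"dy":0,"dz":0,"twist":0}]' >/dev/null
python3 g.py .4498 .2532 .125 98.9
```

```text
t 26.15 pos [ 0.6029 -0.3332  0.1272] ang 98.89 -> d [6.07e+01 6.03e+02 6.00e-01] twist -0.0 tilt [-0.003 -0.002] F [ 0.2 -0.4 -1.7] open 0.0559 ff 30.0 q7 [ 0.5   0.64 -0.05  1.54  0.04  0.96  2.16]
```

```bash

python3 -m crank '[{"claw":0,"dx":3,"dy":30,"dz":0,"twist":0},{"claw":0,"dx":5,"dy":50,"dz":0,"twist":0},{"claw":0,"dx":6,"dy":55,"dz":0,"twist":0},{"claw":0,"dx":6,"dy":55,"dz":0,"twist":0},{"claw":0,"dx":6,"dy":55,"dz":0,"twist":0}]' >/dev/null
python3 -m crank '[{"claw":0,"dx":6,"dy":55,"dz":0,"twist":0},{"claw":0,"dx":6,"dy":55,"dz":0,"twist":0},{"claw":0,"dx":6,"dy":55,"dz":0,"twist":0},{"claw":0,"dx":6,"dy":55,"dz":0,"twist":0},{"claw":0,"dx":6,"dy":55,"dz":0,"twist":0}]' >/dev/null
python3 -m crank '[{"claw":0,"dx":3,"dy":45,"dz":0,"twist":0},{"claw":0,"dx":2,"dy":25,"dz":0,"twist":0},{"claw":0,"dx":0,"dy":10,"dz":0,"twist":0},{"claw":0,"dx":0,"dy":0,"dz":0,"twist":0},{"claw":0,"dx":0,"dy":0,"dz":0,"twist":0}]' >/dev/null
python3 g.py .4498 .2532 .065 98.9
```

```text
t 28.02 pos [0.4498 0.249  0.1244] ang 98.74 -> d [-0.7  4.2 59.3] twist -0.003 tilt [ 0.001 -0.001] F [ 0.4 -1.  -0.6] open 0.0555 ff 30.0 q7 [-0.38  0.38 -0.21  1.99  0.11  0.78  1.06]
```

```bash

python3 -m crank '[{"claw":0,"dx":-1,"dy":4,"dz":20,"twist":0},{"claw":0,"dx":0,"dy":0,"dz":25,"twist":0},{"claw":0,"dx":0,"dy":0,"dz":14,"twist":0},{"claw":0,"dx":0,"dy":0,"dz":0,"twist":0},{"claw":0,"dx":0,"dy":0,"dz":0,"twist":0}]' >/dev/null
python3 g.py .4498 .2532 .065 98.9
python3 - <<'E'
from h import *
a=cv2.resize(optics.camera("top")[200:290,120:240,::-1],None,fx=3.2,fy=3.2,interpolation=2); b=cv2.resize(optics.camera("side")[140:230,180:300,::-1],None,fx=3.2,fy=3.2,interpolation=2)
cv2.imwrite("pics/e5.png",np.hstack([a,b]))
E
```

```text
t 28.65 pos [0.4504 0.2549 0.0662] ang 98.81 -> d [ 0.8 -1.6  1.2] twist -0.002 tilt [-0.001  0.   ] F [ 0.9 -0.1 -0.9] open 0.0555 ff 30.0 q7 [-0.41  0.48 -0.2   2.01  0.15  0.66  1.03]
```

View pics/e5.png

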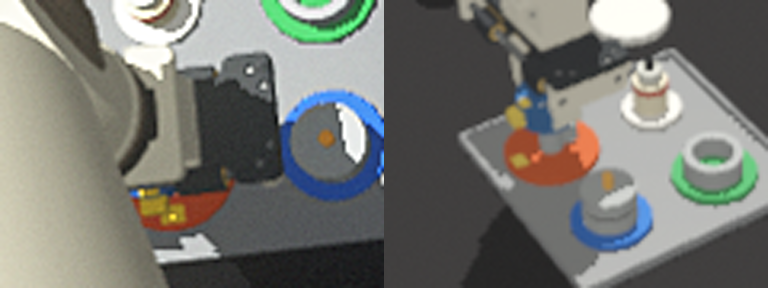

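```bash

python3 -m crank '[{"claw":0,"dx":0.5,"dy":-1.2,"dz":5,"twist":0},{"claw":0,"dx":0,"dy":0,"dz":5,"twist":0},{"claw":0,"dx":0,"dy":0,"dz":4,"twist":0},{"claw":0,"dx":0,"dy":0,"dz":3,"twist":0},{"claw":0,"dx":0,"dy":0,"dz":0,"twist":0}]' >/dev/null
python3 g.py .4498 .2532 .027 98.9
python3 -m crank '[{"claw":0,"dx":0,"dy":0,"dz":3,"twist":0},{"claw":0,"dx":0,"dy":0,"dz":3,"twist":0},{"claw":0,"dx":0,"dy":0,"dz":0,"twist":0}]' >/dev/null
python3 g.py .4498 .2532 .027 98.9
```

```text
t 29.38 pos [0.4492 0.2536 0.0483] ang 98.85 -> d [-0.6 -0.5 21.3] twist -0.001 tilt [ 0.001 -0.   ] F [ 0.6 -0.8 -0.9] open 0.0556 ff 30.0 q7 [-0.41  0.51 -0.19  2.02  0.16  0.62  1.02]
t 29.75 pos [0.4492 0.2535 0.0423] ang 98.84 -> d [-0.5 -0.4 15.3] twist -0.001 tilt [ 0.001 -0.   ] F [-0.1 -0.4 -0.9] open 0.0561 ff 30.0 q7 [-0.41  0.52 -0.19  2.02  0.16  0.61  1.02]
```

```bash

python3 -m crank '[{"claw":0,"dx":0,"dy":0,"dz":5,"twist":0},{"claw":0,"dx":0,"dy":0,"dz":4,"twist":0},{"claw":0,"dx":0,"dy":0,"dz":3,"twist":0},{"claw":0,"dx":0,"dy":0,"dz":1,"twist":0},{"claw":0,"dx":0,"dy":0,"dz":0,"twist":0}]' >/dev/null
python3 g.py .4498 .2532 .027 98.9
python3 -m crank '[{"claw":0,"dx":0,"dy":0,"dz":1,"twist":0},{"claw":0,"dx":0,"dy":0,"dz":1,"twist":0},{"claw":0,"dx":0,"dy":0,"dz":0.5,"twist":0},{"claw":0,"dx":0,"dy":0,"dz":0,"twist":0}]' >/dev/null
python3 g.py .4498 .2532 .027 98.9
```

```text
t 30.38 pos [0.4494 0.2537 0.0295] ang 98.84 -> d [-0.4 -0.5  2.5] twist -0.001 tilt [0. 0.] F [ 0.2  0.8 -1.7] open 0.0556 ff 30.0 q7 [-0.42  0.55 -0.18  2.02  0.17  0.59  1.01]
t 30.88 pos [0.4494 0.2536 0.0271] ang 98.84 -> d [-0.4 -0.5  0.1] twist -0.001 tilt [0. 0.] F [ 0.1  0.1 -0.5] open 0.0554 ff 30.0 q7 [-0.42  0.55 -0.18  2.02  0.17  0.58  1.01]
```

```bash

python3 -m crank '[{"claw":0,"dx":0,"dy":0,"dz":0.6,"twist":0},{"claw":0,"dx":0,"dy":0,"dz":0,"twist":0},{"claw":0,"dx":0,"dy":0,"dz":0,"twist":0}]' >/dev/null
python3 g.py .4498 .2532 .027 98.9
```

```text
t 31.25 pos [0.4495 0.2537 0.0269] ang 98.84 -> d [-0.2 -0.5 -0.1] twist -0.001 tilt [-0. -0.] F [-1.2 -0.2  5.4] open 0.0555 ff 30.0 q7 [-0.42  0.55 -0.18  2.02  0.17  0.58  1.01]
```

Contact is at the expected height. I'll release, retreat clear and check.

```bash

python3 -m crank '[{"claw":0.78,"dx":0,"dy":0,"dz":0,"twist":0},{"claw":0.78,"dx":0,"dy":0,"dz":0,"twist":0},{"claw":0.78,"dx":0,"dy":0,"dz":-5,"twist":0},{"claw":0.78,"dx":0,"dy":0,"dz":-30,"twist":0},{"claw":0.78,"dx":0,"dy":0,"dz":-50,"twist":0}]' >/dev/null
python3 -m crank '[{"claw":0.78,"dx":0,"dy":0,"dz":-50,"twist":0},{"claw":0.78,"dx":0,"dy":-50,"dz":-20,"twist":0},{"claw":0.78,"dx":0,"dy":-60,"dz":0,"twist":0},{"claw":0.78,"dx":0,"dy":-60,"dz":0,"twist":0},{"claw":0.78,"dx":0,"dy":-60,"dz":0,"twist":0}]' >/dev/null
python3 -m crank '[{"claw":0.78,"dx":0,"dy":-60,"dz":0,"twist":0},{"claw":0.78,"dx":0,"dy":-50,"dz":0,"twist":0},{"claw":0.78,"dx":0,"dy":0,"dz":0,"twist":0},{"claw":0.78,"dx":0,"dy":0,"dz":0,"twist":0}]' >/dev/null
python3 g.py .45 .25 .2
python3 - <<'E'
from h import *
a=cv2.resize(optics.camera("top")[155:290,130:265,::-1],None,fx=2.8,fy=2.8,interpolation=2); b=cv2.resize(optics.camera("side")[130:265,190:340,::-1],None,fx=2.8,fy=2.8,interpolation=2)
cv2.imwrite("pics/e6.png",np.hstack([a,b])[:,:800])
E
```

```text
t 33.0 pos [ 0.5014 -0.0817  0.1815] ang 98.83 -> d [-1.000e-01  3.357e+02 -1.820e+01] twist 0.154 tilt [0.    0.001] F [-0.3  0.5 -0.7] open 0.0716 ff 0.0 q7 [ 0.15  0.28 -0.05  1.96  0.02  0.89  1.82]
```

View pics/e6.png

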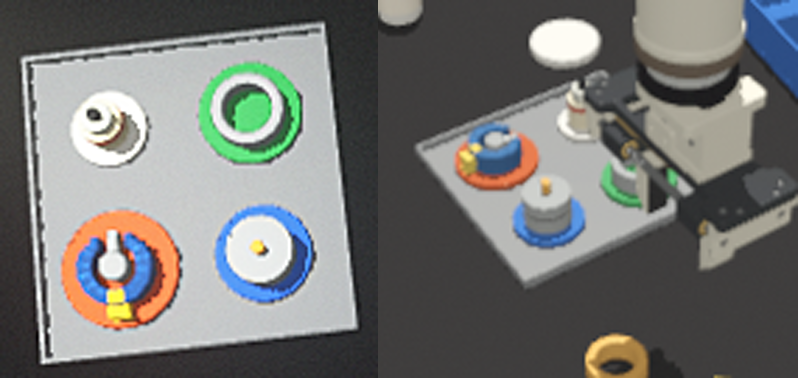

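All four parts are in place. The collar, at (115,265), is flat with its slot over the key and its lug over the mark. The probe, ring and electrode stand or lie wholly on their pads.

```bash
python3 -c "
from workcell import finish_job; print(finish_job())"
```

```text
the job is handed in; nothing more can be done
None
```

The job is handed in at about 33 s: the electrode, steel ring, probe head and right collar are seated on their pads in the order asked, and the brass ring and the odd collar were left untouched.

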